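Fetch a capacitor from a tilt-out bin

TASK

Tilt out the rack bin that holds the blue capacitor, lift the capacitor out and stand it upright, without dropping it, in the empty compartment of the repair tray, then swing the bin fully shut again. Leave the other two bins shut and everything else where it is.

Things in the scene. Friction and masses are not known exactly. Their poses are not given: they have to be found in the camera images.
- rack: Parts rack fixed on the bench: black steel frame 532 wide, 146 deep, 163 mm high, three smoked tilt-out bins side by side under a clear roof (underside 158 mm up, front edge at own x = +4 mm). Origin on the bench below the middle of the bins' pivot line; own x to the rack's back, y along the pivot line, z up. Bins centred at y = -176, 0, +176 mm. Which part is in which bin varies.
- cap_blue: The wanted part: can capacitor with a BLUE sleeve, diameter 40, sleeve 76 mm tall, 82 with terminals; 100 to 200 g. Origin at the centre of its underside, own z along the can to the terminals. Stands upright in a shut bin, 14 to 40 mm behind the pivot; as that bin tilts out it slides and leans on the sloping front panel, so that the can leans towards the robot by the bin's angle or a little more.
- cap_black: Same can capacitor with a BLACK sleeve, standing in another bin; stays there. Origin at the centre of its underside.
- heatsink: Black finned heat sink, 25 x 50 x 70 mm tall, in another bin; stays there. Origin at the bottom of its back plate.
- tray: Grey repair tray, 170 x 100 x 28 mm, walls and floor 4 mm, fixed, to the left or right in front of the rack. Origin under its centre; long side along own x. A cross wall in the middle makes two compartments, 79 x 92 mm inside: the one towards own -x holds a relay and a knob, the one towards own +x is empty.
- tray_place (a point): Centre of the floor of the tray's empty compartment, 4 mm above the bench; axes as the tray's.
- relay: Small amber relay, 30 x 24 x 30 mm, in the tray's other compartment. Origin at the centre of its underside.
- amp_knob: Aluminium control knob, 30 mm wide, 17 high, in the tray's other compartment. Origin at the centre of its underside.
- multimeter: Yellow hand-held multimeter lying flat, 160 x 78 x 45 mm, on the opposite side from the tray. Origin at the centre of its underside.
- screwdriver: Red-handled screwdriver lying on the bench near the robot. Origin at the bottom of its middle.
- solder_spool: Spool of solder standing flat, 54 mm wide, 42 high, to the right of the rack. Origin at the centre of its underside.
- spray_can: Red and white spray can, 52 mm wide, 166 high, to the left of the rack. Origin at the centre of its underside.
- bin0 (a joint): Tilt of the right-hand (-y) bin about its bottom pivot, rad: 0 fully shut, grows as its top comes forward towards the robot, 0.80 at the stop. Light to move, about 1 to 3 N at the lip. By its own weight it falls shut below about 0.45 rad; above about 0.65 rad it falls open to the stop and stays there.
- bin0_hinge (a point): Middle of bin0's pivot line, 26 mm above the bench; its axes turn with the bin. Bin sizes from here in mm, bin shut (x to the back, z up): front panel outer face x = -12, inner face -8, top edge z = 122; inner floor z = -8; inside 116 deep, 162 wide, open on top; walls 3 to 4 thick, back lower than front (top of back wall at x = 92, z = 78).
- bin0_rim (a point): Middle of the top edge of bin0's lip, a J-shaped finger pull: a shelf runs forward from the panel to an upright rim, 8 mm thick, 120 long in y. Between rim and panel a groove, 32 mm wide, 25 deep, open upward: a fingertip put in from above hooks the rim. From the pivot, shut: this point x = -48, z = +122 mm; rim outer face x = -52, shelf underside z = 92.
- bin0_inside (a point): A point inside bin0, midway across, 40 mm behind and 30 mm above its pivot when shut (turns with the bin). A part within 90 mm of it is in this bin.
- bin1 (a joint): Tilt of the middle bin about its bottom pivot, rad: 0 fully shut, grows as its top comes forward towards the robot, 0.80 at the stop. Light to move, about 1 to 3 N at the lip. By its own weight it falls shut below about 0.45 rad; above about 0.65 rad it falls open to the stop and stays there.
- bin1_hinge (a point): Middle of bin1's pivot line, 26 mm above the bench; its axes turn with the bin. Bin sizes from here in mm, bin shut (x to the back, z up): front panel outer face x = -12, inner face -8, top edge z = 122; inner floor z = -8; inside 116 deep, 162 wide, open on top; walls 3 to 4 thick, back lower than front (top of back wall at x = 92, z = 78).
- bin1_rim (a point): Middle of the top edge of bin1's lip, a J-shaped finger pull: a shelf runs forward from the panel to an upright rim, 8 mm thick, 120 long in y. Between rim and panel a groove, 32 mm wide, 25 deep, open upward: a fingertip put in from above hooks the rim. From the pivot, shut: this point x = -48, z = +122 mm; rim outer face x = -52, shelf underside z = 92.
- bin1_inside (a point): A point inside bin1, midway across, 40 mm behind and 30 mm above its pivot when shut (turns with the bin). A part within 90 mm of it is in this bin.
- bin2 (a joint): Tilt of the left-hand (+y) bin about its bottom pivot, rad: 0 fully shut, grows as its top comes forward towards the robot, 0.80 at the stop. Light to move, about 1 to 3 N at the lip. By its own weight it falls shut below about 0.45 rad; above about 0.65 rad it falls open to the stop and stays there.
- bin2_hinge (a point): Middle of bin2's pivot line, 26 mm above the bench; its axes turn with the bin. Bin sizes from here in mm, bin shut (x to the back, z up): front panel outer face x = -12, inner face -8, top edge z = 122; inner floor z = -8; inside 116 deep, 162 wide, open on top; walls 3 to 4 thick, back lower than front (top of back wall at x = 92, z = 78).
- bin2_rim (a point): Middle of the top edge of bin2's lip, a J-shaped finger pull: a shelf runs forward from the panel to an upright rim, 8 mm thick, 120 long in y. Between rim and panel a groove, 32 mm wide, 25 deep, open upward: a fingertip put in from above hooks the rim. From the pivot, shut: this point x = -48, z = +122 mm; rim outer face x = -52, shelf underside z = 92.
- bin2_inside (a point): A point inside bin2, midway across, 40 mm behind and 30 mm above its pivot when shut (turns with the bin). A part within 90 mm of it is in this bin.
Mind the look-alikes: they are no part of the job. Of the things like the tray, leave any that is black; of the rest the smaller one is meant.

How it is judged:
By the outcome, as a careful person would: the job done as asked, in the order asked, and still so for the second after the job is handed in, with the robot touching nothing.
It also fails if it takes over 67 s, if anything falls off the work surface, if the arm or the gripper's body presses on something with over 40 N, if the wrist force passes 120 N, or if a joint passes its speed limit or range.

ROBOT

A 6-joint arm with a two-finger parallel gripper is mounted at the origin on the work surface. World frame = base frame: x ahead of the robot, y to its left, z up, the work surface at z = 0. Lengths are in mm, angles in rad, forces in N, time in s.
With the tool pointing down it reaches from about 275 to 725 mm from the base axis. Payload 5.6 kg.
Tool frame: the origin (TCP) lies at the very end of the fingers, on their centre line; the grasp point (between the pads) lies 19 mm behind it; y points along the fingers, x is the direction in which the jaws open and shut, and the axes are right-handed (so a half turn about y gives the same grasp; the last joint's range is limited). The gripper opens to 85 mm and grips with 20 to 120 N. Pads are 22 mm wide; open, the fingers measure 114 mm over their backs; the gripper's body (76 mm by 85 mm) begins 54 mm behind the grasp point. The pads swing forward as they close: fully open they stand 13 mm farther back than shut.
Start: joints at [-0.912, 0.255, 0.108, 0, -1.424, -0.285], TCP at [200.854, -512.006, 231.283] pointing down, gripper open.
Joint ranges: [-2.95, 2.95], [-1.21, 1.97], [-1.09, 1.5], [-2.87, 1.71], [-2.94, -0.07], [-3.05, 3.05]. Speed limits (rad/s): [2.57, 2.57, 3.14, 3.14, 3.14, 3.14].

INTERFACE

Orientations are given as a unit quaternion [w, x, y, z].
In Python, from station import monitor, cams, sign_off, look_for, spot_point gives the robot as it stands. The module is installed in compiled form; this text tells all that it offers.
- The arm moves only by the tool step_arm, never from a script. Its argument "plan" is one flat list of numbers, 4 for each row, row after row: the shift along the tool's x, y, z in units of 100 cm (1.0 is 100 cm), then the turn about the tool's y in units of 90 degrees (1.0 is 90 degrees). A call has 1 to 20 rows; each row is the pose to reach, as a shift and turn from the pose commanded when the call began, along the tool's axes at that moment; what a row does not reach only later rows make up. A row lasts 1/10 s, in which the tool goes at most 50 mm and 8.59 degrees, less where a joint would pass 70% of its speed; a pose out of reach is approached as far as the arm can. A call with a number of a shift or a turn outside -1 to 1 is refused whole. A call with a gripper value outside its range is refused whole. "hand" is the finger opening in mm, from 0 to 85.4, set as the call begins (left out, the last holds). The fingers move at their own pace and stop on an object; the grip force is fixed at half the most. Time passes only in rows, so rows that repeat a pose let the fingers close. It gives the time, the measured TCP pose, the force and the opening at its end, in the units of the state.
- monitor.get_state(): the state, without advancing time (a new reading comes with each control period).
- cams.camera(name): name is "scene" or "top" or "wrist"; returns a dict with "color" (400x640x3 uint8, red, green, blue), "z_map" (400x640 float32, mm along the optical axis (not along the pixel's ray), 0 where there is no reading), "fx", "fy", "cx", "cy" (pixels), "k1" (the pictures are not rectified: a ray, as slopes to the right and down, at radius r is drawn at 1 + k1 r^2 times it, then the intrinsics apply), "rvec" (rotation vector, rad) and "tvec" (3), from world to camera coordinates, as OpenCV has them. Camera axes: x right, y down, z forward; pixel columns grow to the right and rows downward; lengths in mm; the calibration is good to about 2 mm. A picture is of the moment at which its call begins.
- sign_off(): hands the job in, once; it reports no verdict.
Trained networks look in the newest picture that a camera, given by its name, has taken for a name from the list of things; names that differ only in an ending like _2 or _b are one class to them, and where a whole thing is asked for, a point or a joint stands for the part that bears it (a point fixed in the world has none). Each returns a list of dicts, best first, with "conf" (0 to 1); they miss things now and then, are a little off and sometimes report something else, mostly with a low value. They report only what shows in the picture. A call takes as long as a camera call. They do not tell look-alikes from the thing itself.
- look_for(camera, name): "pixel" ([column, row] in pixels, amid what is visible of it).
- spot_point(camera, name): "pixel" ([column, row] in pixels: a listed point, or the origin of a listed thing).
The state is a dict: "time_s": time; "qpos": joint angles; "dq": joint speeds; "joint_torque": joint torques, N m; "tcp_pos": TCP position; "tool_rot": TCP orientation; "ft_force": force on the tool from outside, world axes, zero at the start; "wrist_torque": the same for the moment, N m; "gripper_width": opening from 0.0 (shut) to 1.0 (fully open).
Only numpy, scipy, OpenCV 4.12 (cv2) and the standard library are available. Lean on these libraries where they do the work, as an engineer would, in place of code of your own. Each camera call takes 0.05 s, during which the arm holds its last target.

## Working session

There is one attempt and no reset: what is moved stays moved. The work goes in short steps, Python scripts to look and compute and a tool call to move; the robot and the scene stay as the last step left them, time stands still between calls to the robot, and variables do not carry over. Pictures are saved under pics/ and viewed, and the job is handed in when it is done.

Besides the shell and the picture viewer there is one more tool, called after "Emit:" as name(argument=value, ...) on one line, values as JSON. step_arm: Moves the arm, as the interface text tells. Shifts and turns lie within -1 to 1; 1 stands for 100 cm of shift or 90 degrees of turn. Its arguments: {"type":"object","properties":{"plan":{"type":"array"},"hand":{"type":"number"}},"required":["plan"]}

```bash
ls; mkdir -p pics; cat > h.py <<'E'
import numpy as np,cv2,json
from station import monitor,cams,sign_off,look_for,spot_point
from scipy.spatial.transform import Rotation as R
def K(c): return np.array([[c['fx'],0,c['cx']],[0,c['fy'],c['cy']],[0,0,1.]])
def D(c): return np.array([c['k1'],0,0,0,0.])
def ray(c,px):
    n=cv2.undistortPoints(np.array([[px]],float),K(c),D(c))[0,0]
    Rm=cv2.Rodrigues(np.array(c['rvec'],float))[0]; t=np.array(c['tvec'],float).ravel()
    o=-Rm.T@t; d=Rm.T@np.array([n[0],n[1],1.]); return o,d
def at_z(c,px,z):
    o,d=ray(c,px); return o+d*(z-o[2])/d[2]
def at_depth(c,px,r=1):
    u,v=int(round(px[0])),int(round(px[1])); p=c['z_map'][max(0,v-r):v+r+1,max(0,u-r):u+r+1]; p=p[p>0]
    if len(p)==0: return None
    o,d=ray(c,px); return o+d*np.median(p)
def proj(c,P):
    return cv2.projectPoints(np.array(P,float).reshape(-1,1,3),np.array(c['rvec'],float),np.array(c['tvec'],float),K(c),D(c))[0].reshape(-1,2)
def save(c,name): cv2.imwrite('pics/'+name,c['color'][:,:,::-1])
def cloud(c):
    h,w=c['z_map'].shape; u,v=np.meshgrid(np.arange(w),np.arange(h))
    n=cv2.undistortPoints(np.stack([u.ravel(),v.ravel()],1).astype(float).reshape(-1,1,2),K(c),D(c)).reshape(-1,2)
    z=c['z_map'].ravel(); P=np.c_[n*z[:,None],z]
    Rm=cv2.Rodrigues(np.array(c['rvec'],float))[0]; t=np.array(c['tvec'],float).ravel()
    W=(P-t)@Rm; W[z<=0]=np.nan; return W.reshape(h,w,3)
E
cat > a.py <<'E'
from h import *
np.set_printoptions(precision=1,suppress=True)
s=monitor.get_state(); print(s)
for n in ['scene','top','wrist']:
    c=cams.camera(n); save(c,n+'0.png')
    print(n,c['fx'],c['k1'],ray(c,(320,200)))
    for t in ['cap_blue','cap_black','heatsink','tray','tray_place','relay','amp_knob','rack','bin0_rim','bin1_rim','bin2_rim','bin0_hinge','bin2_hinge','multimeter','spray_can','solder_spool','screwdriver']:
        for r in spot_point(n,t)[:3]:
            print(t,np.round(r['pixel']),round(r['conf'],2),at_depth(c,r['pixel']))
E
python3 a.py
```

```text
pics
{'time_s': 0.0, 'qpos': array([-0.9,  0.3,  0.1, -0. , -1.4, -0.3]), 'dq': array([ 0., -0., -0.,  0.,  0., -0.]), 'joint_torque': array([  0. , -38.7,  23.8,   5.4,  -0. ,  -0. ]), 'tcp_pos': array([ 200.7, -511.6,  230.4]), 'tool_rot': array([-0.4,  0.4,  0.6, -0.6]), 'ft_force': array([-0.2, -0.2,  0.1]), 'wrist_torque': array([-0., -0.,  0.]), 'gripper_width': 0.9995006180318978}
scene 391.62027072033237 0.028727729111044396 (array([ 250.7,  323.4, 1208.9]), array([ 0.3, -0.2, -0.9]))
cap_blue [336. 189.] 0.46 [601.   38.5 122.3]
cap_blue [348. 191.] 0.2 [568.9  20.3 143.9]
cap_black [380. 156.] 0.63 [ 612.3 -135.7  123.2]
cap_black [288. 222.] 0.47 [596.7 215.3 133. ]
heatsink [376. 156.] 0.5 [ 619.3 -123.6  123.7]
tray [327. 292.] 0.87 [380.6 230.2  22.8]
tray [189. 355.] 0.85 [466.  651.8   6. ]
tray [254. 308.] 0.6 [469.1 433.9   4.6]
tray_place [251. 297.] 0.87 [503.9 423.    5.1]
tray_place [183. 334.] 0.73 [527.7 640.2   5.1]
tray_place [319. 280.] 0.58 [426.8 228.    4.2]
relay [258. 327.] 0.53 [416.2 451.5   9.3]
amp_knob [295. 223.] 0.47 [585.1 200.6 121.8]
amp_knob
[... 1858 characters left out ...]
43.5]
bin2_rim [356. 195.] 0.45 [574.7  11.2 146.9]
bin0_hinge [405. 181.] 0.89 [ 622.6 -142.7  121.6]
bin2_hinge [300. 190.] 0.96 [592.5 181.2 119.1]
bin2_hinge [296. 182.] 0.67 [620.7 197.4  96.4]
bin2_hinge [364. 250.] 0.55 [406.1 -23.9   3.4]
multimeter [476. 228.] 0.86 [ 480.1 -383.6   42. ]
spray_can [246. 173.] 0.88 [643.9 346.6 128.1]
spray_can [350. 175.] 0.36 [634.6  31.2 162.1]
spray_can [352. 181.] 0.36 [625.9  19.4  85. ]
solder_spool [479. 174.] 0.81 [ 655.7 -398.9   41.7]
solder_spool [404. 173.] 0.59 [ 641.2 -133.3  161.5]
screwdriver [360. 246.] 0.56 [418.  -10.9  22.4]
wrist 283.59901647049446 -0.00974808575657202 (array([ 136.7, -538.6,  373.5]), array([ 0.3,  0.1, -1. ]))
```

```bash
python3 -c "
import cv2
for n,b in [('scene',(150,100,450,380)),('top',(120,140,520,280))]:
    i=cv2.imread(f'pics/{n}0.png');x0,y0,x1,y1=b
    f=min(800/(x1-x0),600/(y1-y0)); cv2.imwrite(f'pics/{n}0c.png',cv2.resize(i[y0:y1,x0:x1],None,fx=f,fy=f,interpolation=2))
"
```

```text
(no output)
```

View pics/scene0c.png

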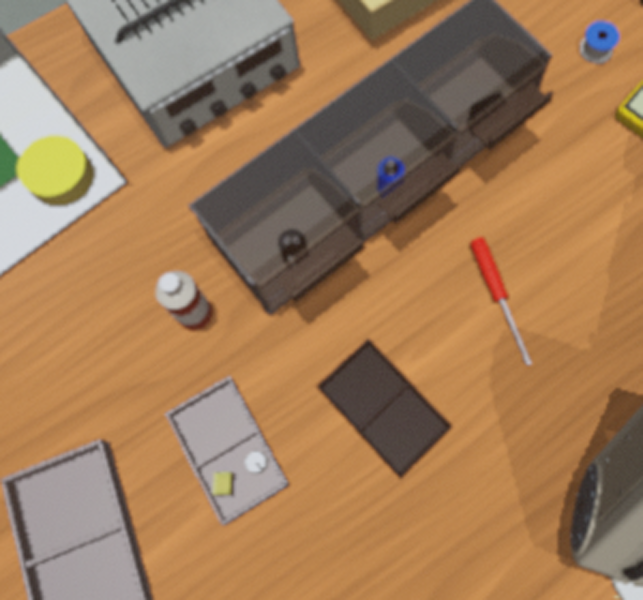

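View pics/top0c.png

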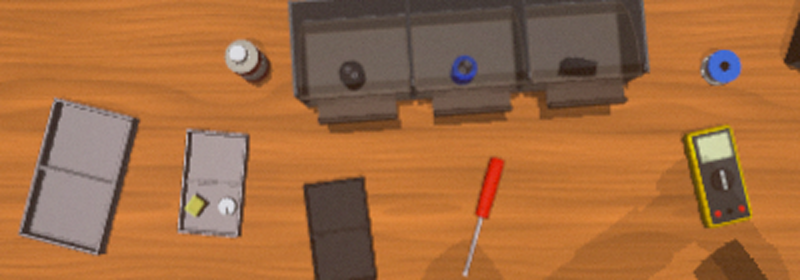

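Blue capacitor is in the middle bin, bin1 (scene px 336,189; top px 350,180). There are three tray-like things in the top view:
- (163,227): grey and larger.
- (228,231): grey and smaller, holding the relay and knob.
- (288,252): black.

The one meant is (228,231). Next I'll measure the rack and tray and enlarge the crop to confirm.

```bash
cat > b.py <<'E'
from h import *
np.set_printoptions(precision=1,suppress=True)
c=cams.camera('top'); save(c,'top1.png'); W=cloud(c); np.save('topW.npy',W)
i=c['color'][:,:,::-1]
a=cv2.resize(i[150:210,270:440],None,fx=4.6,fy=4.6,interpolation=2); b=cv2.resize(i[195:270,130:320],None,fx=4,fy=4,interpolation=2)
b=cv2.resize(b,(a.shape[1],300)); cv2.imwrite('pics/crop1.png',np.vstack([a,b]))
# rims
X,Y,Z=W[...,0],W[...,1],W[...,2]
m=(X>500)&(X<640)&(abs(Z-147)<6)&(Y<330)&(Y>-330)
n=cv2.connectedComponentsWithStats(m.astype(np.uint8))
for k in range(1,n[0]):
    s=n[2][k]
    if s[4]>8:
        P=W[n[1]==k]; print('rim',s,P.mean(0),P.min(0),P.max(0))
m=(abs(Z-163)<6)&(X>500)&(Y<330)&(Y>-330)
P=W[m]; print('roof',len(P)); 
if len(P): print(cv2.minAreaRect(P[:,:2].astype(np.float32)))
m=(abs(Z-28)<7)&(abs(X-470)<120)&(abs(Y-430)<90); P=W[m]
print('tray',len(P),cv2.minAreaRect(P[:,:2].astype(np.float32)))
m=(Z>2)&(Z<35)&(abs(X-470)<120)&(abs(Y-430)<90); P=W[m]
print('tray all',len(P),cv2.minAreaRect(P[:,:2].astype(np.float32)))
E
python3 b.py
```

```text
rim [386 175  56   7 128] [ 626.4 -161.8  146.9] [ 618.1 -247.3  141.2] [638.5 -79.1 152.2]
rim [328 176  57  10 121] [613.7   6.4 147. ] [604.6 -73.6 141. ] [633.9  95.9 152.7]
rim [269 180  57  10 124] [599.8 189.4 147.6] [591.6 105.  141.7] [620.3 275.1 152.7]
rim [395 189  39   5 100] [ 588.9 -163.9  146.8] [ 581.9 -222.6  142.1] [ 595.3 -107.2  152.9]
rim [337 193  40   5 101] [575.4  10.1 146.2] [568.7 -49.  142.2] [582.   68.6 152.7]
rim [279 197  40   5 104] [562.1 185.  146.6] [555.8 125.9 141.7] [568.9 243.7 152.8]
roof 7467
((830.91259765625, 29.567535400390625), (434.8147277832031, 536.1328125), 4.368757247924805)
tray 304 ((464.50494384765625, 428.0189514160156), (102.6619644165039, 167.9016571044922), 85.45072174072266)
tray all 1598 ((469.82421875, 430.44952392578125), (179.3482666015625, 239.20147705078125), 89.68378448486328)
```

View pics/crop1.png

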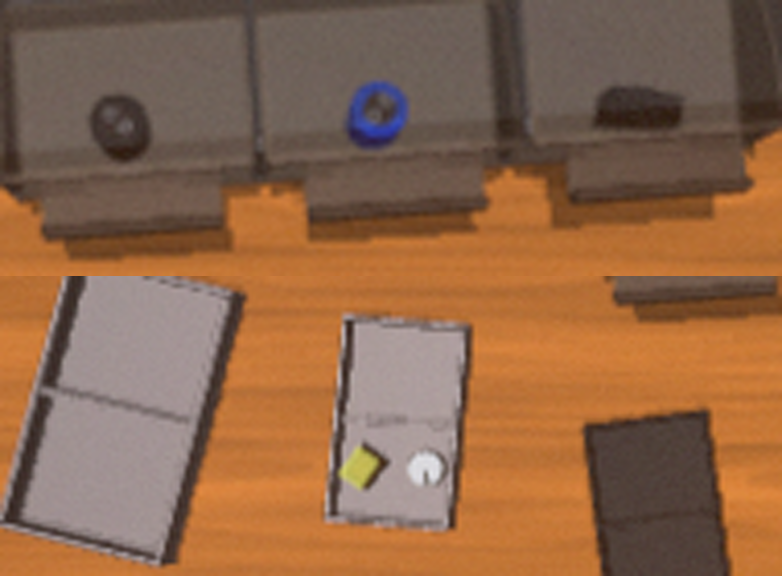

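The crop confirms it: blue can in the middle bin, and the smaller grey tray with relay and knob. Rack yaw is about 4.4° and the bin1 pivot is at about (623, 14). The tray place is at about (506, 425).

```bash
cat >> h.py <<'E'
YAW=np.arctan2(26.8,348.9); RX=np.array([np.cos(YAW),np.sin(YAW)]); RY=np.array([-np.sin(YAW),np.cos(YAW)])
PIV=np.array([623.3,13.8])
def rk(x,y,z): return np.r_[PIV+RX*x+RY*y,z]
def bw(x,z,th): # bin coords->rack x, world z
    return x*np.cos(th)-z*np.sin(th), 26+x*np.sin(th)+z*np.cos(th)
def go(targets,yawx):
    """targets world pts, yawx: wanted world angle (deg) of tool x -> rows"""
    s=monitor.get_state(); q=s['tool_rot']; Rm=R.from_quat([q[1],q[2],q[3],q[0]]).as_matrix()
    p=s['tcp_pos']; cur=np.degrees(np.arctan2(Rm[1,0],Rm[0,0]))
    d=(yawx-cur+180)%360-180
    print('t',round(s['time_s'],2),'tcp',np.round(p,1),'toolx',round(cur,2),'y',np.round(Rm[:,1],3),'F',np.round(s['ft_force'],1),'gw',round(s['gripper_width']*85.4,1),'q',np.round(s['qpos'],2))
    # turn about tool y (down): + turn lowers world yaw
    for T in targets:
        print(np.round(Rm.T@(np.array(T)-p)/1000,4),'turn',round(-d/90,4))
E
python3 - <<'E'
from h import *
print(PIV,RX)
y=90+np.degrees(YAW)
go([rk(-29,0,235),rk(-29,0,165)],y); go([],y+180)
E
```

```text
[623.3  13.8] [0.99706288 0.07658723]
t 2.75 tcp [ 200.9 -512.   231.3] toolx 111.42 y [-0.  0. -1.] F [0.1 0.1 0.4] gw 85.5 q [-0.91  0.26  0.11 -0.   -1.42 -0.28]
[ 0.3437 -0.0037 -0.5575] turn 0.1892
[ 0.3437  0.0663 -0.5575] turn 0.1892
t 2.75 tcp [ 200.9 -512.   231.3] toolx 111.42 y [-0.  0. -1.] F [0.1 0.1 0.4] gw 85.5 q [-0.91  0.26  0.11 -0.   -1.42 -0.28]
```

Emit:
step_arm(plan=[0.344, -0.004, -0.557, 0.189, 0.344, -0.004, -0.557, 0.189, 0.344, -0.004, -0.557, 0.189, 0.344, -0.004, -0.557, 0.189, 0.344, -0.004, -0.557, 0.189, 0.344, -0.004, -0.557, 0.189, 0.344, -0.004, -0.557, 0.189, 0.344, -0.004, -0.557, 0.189, 0.344, -0.004, -0.557, 0.189, 0.344, -0.004, -0.557, 0.189, 0.344, -0.004, -0.557, 0.189, 0.344, -0.004, -0.557, 0.189, 0.344, -0.004, -0.557, 0.189, 0.344, -0.004, -0.557, 0.189, 0.344, -0.004, -0.557, 0.189, 0.344, -0.004, -0.557, 0.189, 0.344, -0.004, -0.557, 0.189, 0.344, -0.004, -0.557, 0.189], hand=0)

```text
time_s: 4.55
tcp_pos: [593.3, 10.5, 235.9]
tool_rot: [-0.481, 0.481, 0.519, -0.518]
ft_force: [-0.2, 0.1, 0.2]
gripper_width: 0.002
```

```bash
python3 - <<'E'
from h import *
y=90+np.degrees(YAW)
go([rk(-29,0,235),rk(-29,0,134)],y)
c=cams.camera('wrist'); save(c,'w1.png')
c=cams.camera('top')
i=c['color'][:,:,::-1]; cv2.imwrite('pics/t2.png',cv2.resize(i[130:240,250:450],None,fx=4,fy=4,interpolation=2))
E
```

```text
t 4.55 tcp [593.3  10.5 235.9] toolx 94.33 y [ 0.001  0.    -1.   ] F [-0.2  0.1  0.2] gw 0.2 q [ 0.28  0.34  0.24  0.   -1.47 -1.78]
[ 0.001   0.0009 -0.0011] turn -0.0007
[ 0.001   0.1019 -0.001 ] turn -0.0007
```

View pics/w1.png

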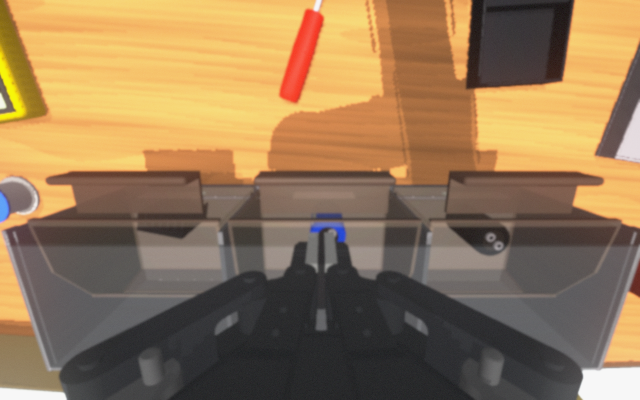

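View pics/t2.png

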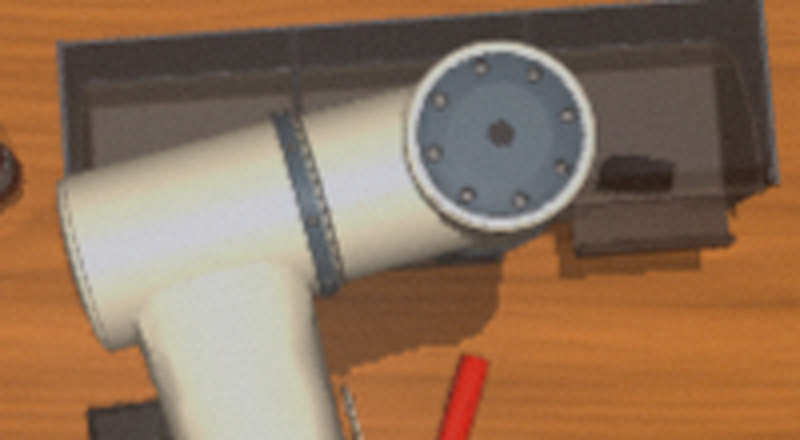

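```bash
python3 - <<'E'
from h import *
np.set_printoptions(precision=1,suppress=True)
c=cams.camera('wrist'); W=cloud(c); print(ray(c,(320,200))[0])
for (u,v) in [(270,177),(290,177),(360,177),(385,177),(300,172),(300,175),(300,180),(300,185),(300,195),(300,205),(300,212),(300,216),(300,219),(300,222),(300,226),(80,178),(560,178)]:
    p=W[v,u]; q=(p[:2]-PIV); print(u,v,p,'rack',q@RX,q@RY)
E
```

```text
[524.7   3.9 378. ]
270 177 [574.8 -34.4 146.8] rack -52.05029959864912 -44.371032818743345
290 177 [573.5 -17.9 147.1] rack -52.09281882606829 -27.743307369582755
360 177 [569.1  40.  147.1] rack -52.07727413143402 30.267023607080166
385 177 [567.4  60.6 147.2] rack -52.09943667365081 50.975890919097544
300 172 [571.9 -10.8 130.3] rack -53.178646112922664 -20.6110491011948
300 175 [571.8  -9.9 143.9] rack -53.15629867266029 -19.65450372915057
300 180 [575.1  -9.4 148.6] rack -49.866389504469424 -19.39700226785039
300 185 [585.7 -10.6 121.8] rack -39.40195241947466 -21.48614588497721
300 195 [595.3 -10.1 121.7] rack -29.77785231837028 -21.687565549012255
300 205 [605.   -9.5 121.8] rack -20.001278847928443 -21.881869686277668
300 212 [611.8  -9.1 122.3] rack -13.195559790217741 -21.98538909761615
300 216 [611.6  -8.3 134.2] rack -13.364664410131708 -21.145386884490843
300 219 [609.7  -7.5 147.1] rack -15.17815265430174 -20.199021629229094
300 222 [612.5  -7.4 147. ] rack -12.376261453542796 -20.264182730992463
300 226 [667.8 -13.4  16.9] rack 42.295710507648565 -30.51618736360974
80 178 [ 587.9 -193.8  146. ] rack -51.21017170963349 -204.23548880091195
560 178 [557.1 207.6 146.4] rack -51.12448939462834 198.27560856316612
```

```bash
sed -i 's/PIV=np.array.*/PIV=np.array([622.3,13.7])/' h.py; python3 - <<'E'
from h import *
y=90+np.degrees(YAW)
T=[rk(-29,0,132)]
for th in np.linspace(0,.70,15):
    zb=106+12*th/.7; x,z=bw(-44,zb,th); T.append(rk(x+11,0,z))
go(T,y)
E
```

```text
t 4.7 tcp [593.5  10.9 235.7] toolx 94.35 y [ 0.001  0.    -1.   ] F [-0.3 -0.   0.7] gw 0.1 q [ 0.28  0.34  0.24  0.   -1.47 -1.78]
[6.000e-04 1.037e-01 1.000e-04] turn -0.0004
[0.0006 0.1037 0.0041] turn -0.0004
[0.0006 0.1052 0.0094] turn -0.0004
[0.0006 0.1069 0.0147] turn -0.0004
[0.0005 0.1089 0.0199] turn -0.0004
[0.0005 0.1112 0.025 ] turn -0.0004
[0.0005 0.1137 0.0301] turn -0.0004
[0.0005 0.1165 0.035 ] turn -0.0004
[0.0005 0.1196 0.0399] turn -0.0004
[0.0005 0.1229 0.0446] turn -0.0004
[0.0005 0.1264 0.0492] turn -0.0004
[0.0005 0.1302 0.0537] turn -0.0004
[0.0005 0.1343 0.058 ] turn -0.0004
[0.0005 0.1386 0.0621] turn -0.0004
[0.0005 0.1431 0.0661] turn -0.0004
[0.0005 0.1478 0.0698] turn -0.0004
```

Emit:
step_arm(plan=[0, 0.03, 0, 0, 0, 0.06, 0, 0, 0, 0.08, 0, 0, 0, 0.095, 0, 0, 0, 0.103, 0, 0, 0, 0.103, 0, 0, 0, 0.104, 0.004, 0, 0, 0.105, 0.009, 0, 0, 0.107, 0.015, 0, 0, 0.109, 0.02, 0], hand=0)

```text
time_s: 5.7
tcp_pos: [573.7, 10.2, 126.8]
tool_rot: [-0.48, 0.481, 0.519, -0.518]
ft_force: [1.6, 0.2, -1.2]
gripper_width: -0.002
```

```bash
cat > v.py <<'E'
from h import *
import sys
n,cam=sys.argv[1],sys.argv[2]
c=cams.camera(cam); i=c['color'][:,:,::-1]
if len(sys.argv)>3:
    x0,y0,x1,y1=map(int,sys.argv[3].split(',')); f=min(800/(x1-x0),600/(y1-y0)); i=cv2.resize(i[y0:y1,x0:x1],None,fx=f,fy=f,interpolation=2)
cv2.imwrite('pics/'+n,i); np.save('W.npy',cloud(c)); go([],90+np.degrees(YAW))
E
python3 v.py w2.png wrist
```

```text
t 5.75 tcp [572.6  10.1 126.4] toolx 94.4 y [-0.  0. -1.] F [-0.6  0.  -0.1] gw -0.2 q [ 0.29  0.35 -0.03 -0.   -1.19 -1.78]
```

View pics/w2.png

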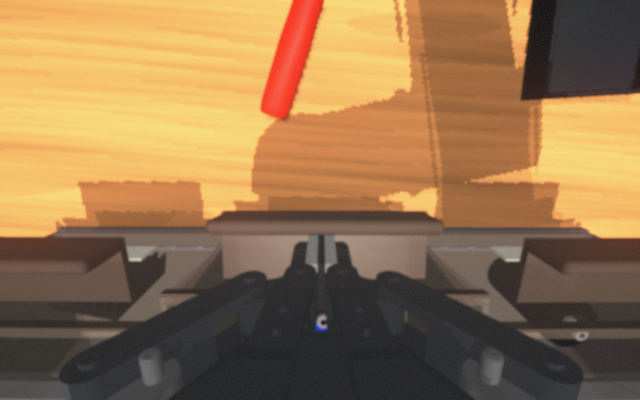

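The tip is in bin1's groove (rim edge at row ~215) and the lip has come forward of its neighbours. I'll keep pulling along the arc.

Emit:
step_arm(plan=[0, 0.002, 0.005, 0, 0, 0.005, 0.01, 0, 0, 0.0075, 0.015, 0, 0, 0.0105, 0.02, 0, 0, 0.014, 0.0245, 0, 0, 0.0175, 0.029, 0, 0, 0.0215, 0.0335, 0, 0, 0.0255, 0.038, 0, 0, 0.03, 0.042, 0, 0, 0.034, 0.046, 0, 0, 0.039, 0.05, 0, 0, 0.039, 0.05, 0], hand=0)

```text
time_s: 6.95
tcp_pos: [522.6, 6.1, 86.3]
tool_rot: [0.481, -0.48, -0.518, 0.519]
ft_force: [-0.4, -0.3, -0.3]
gripper_width: 0.005
```

```bash
python3 v.py w3.png wrist;python3 v.py s3.png scene 250,100,450,250
```

```text
t 7.0 tcp [523.1   6.1  86.7] toolx 94.4 y [-0.002 -0.    -1.   ] F [-0.8 -0.4 -0.4] gw -0.2 q [ 0.31  0.3  -0.22 -0.   -1.06 -1.8 ]
t 7.05 tcp [523.5   6.2  87.1] toolx 94.41 y [-0.001 -0.    -1.   ] F [-1.4 -0.9  0.9] gw -0.0 q [ 0.31  0.3  -0.22 -0.   -1.06 -1.8 ]
```

View pics/w3.png

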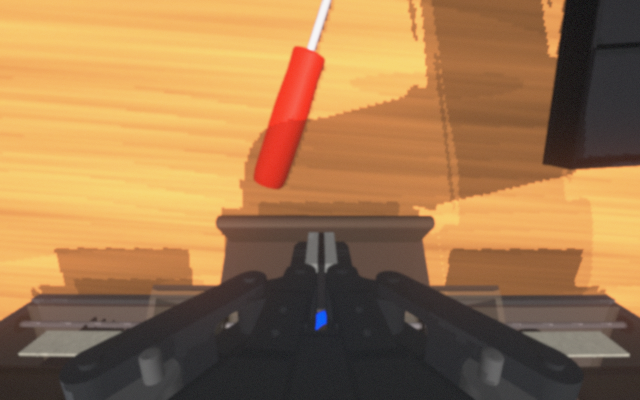

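View pics/s3.png

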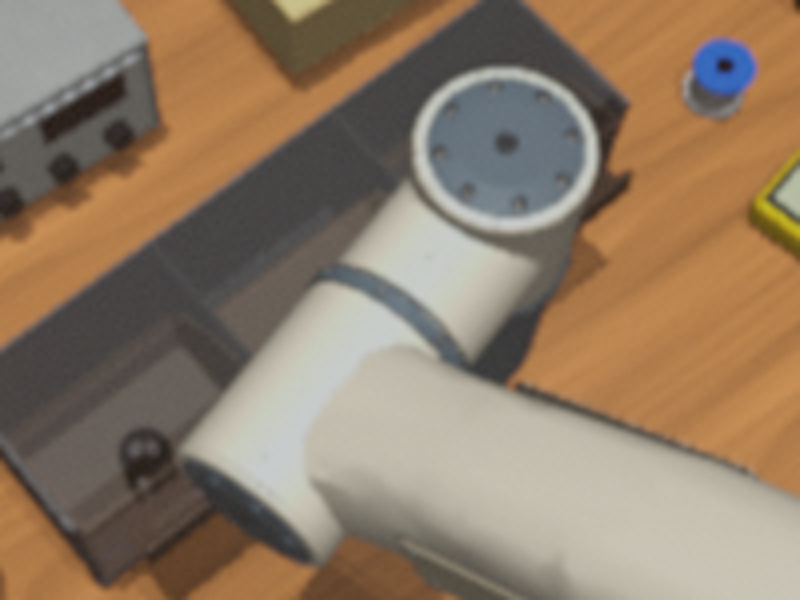

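The bin is around 0.7 rad now, so I'll lift clear and look.

Emit:
step_arm(plan=[0, -0.01, 0, 0, 0, -0.025, 0, 0, 0, -0.05, 0, 0, 0, -0.09, 0.01, 0, 0, -0.13, 0.02, 0, 0, -0.13, 0.03, 0, 0, -0.13, 0.03, 0, 0, -0.13, 0.03, 0, 0, -0.13, 0.03, 0], hand=85)

```text
time_s: 7.95
tcp_pos: [494.0, 3.9, 216.4]
tool_rot: [0.481, -0.48, -0.518, 0.519]
ft_force: [0.0, -0.1, -0.3]
gripper_width: 0.996
```

```bash
python3 v.py w4.png wrist; python3 - <<'E'
from h import *
W=np.load('W.npy')
c=cams.camera('wrist')
for t in ['cap_blue','bin1_rim','bin1_hinge']:
    for f in (look_for,spot_point):
        print(t,[(np.round(r['pixel']),round(r['conf'],2)) for r in f('wrist',t)[:2]])
E
```

```text
t 8.0 tcp [494.    3.9 216.3] toolx 94.41 y [-0.002 -0.001 -1.   ] F [ 0.  -0.5  0.3] gw 85.2 q [ 0.33  0.15 -0.06 -0.   -1.36 -1.82]
cap_blue [(array([329., 275.]), 0.78)]
cap_blue [(array([324., 284.]), 0.94), (array([188., 272.]), 0.16)]
bin1_rim [(array([315., 258.]), 0.78), (array([625., 199.]), 0.36)]
bin1_rim [(array([322., 192.]), 0.85)]
bin1_hinge [(array([311., 255.]), 0.96)]
bin1_hinge [(array([322., 274.]), 0.71)]
```

View pics/w4.png

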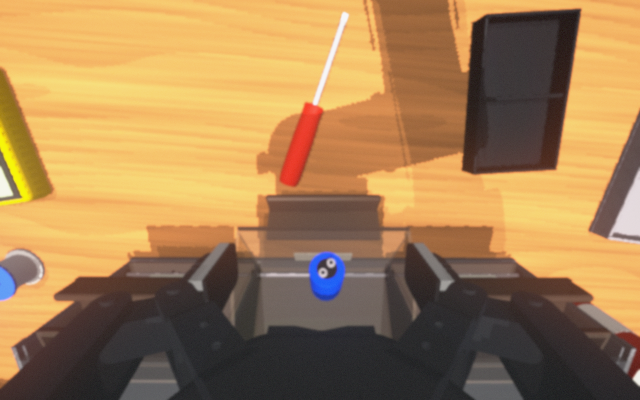

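```bash
python3 - <<'E'
from h import *
np.set_printoptions(precision=1,suppress=True)
c=cams.camera('wrist'); W=cloud(c); col=c['color'].astype(int)
m=(col[...,2]>100)&(col[...,2]>col[...,0]+50)&(col[...,2]>col[...,1]+40)
m[:, :290]=0;m[:,360:]=0
P=W[m]; q=P[:,:2]-PIV; L=np.c_[q@RX,q@RY,P[:,2]]
print(len(L),L.min(0),L.max(0))
for v in range(250,302,4):
    us=np.where(m[v])[0]
    if len(us): l=W[v,us]; qq=l[:,:2]-PIV; print(v,us.min(),us.max(),(qq@RX).mean(),(qq@RY).min(),(qq@RY).max(),l[:,2].mean())
# terminals/top: pixel list
for (u,v) in [(325,192),(325,197),(325,232),(270,232),(380,232),(320,258),(325,262),(325,268),(331,262),(321,271),(325,276)]:
    p=W[v,u];qq=p[:2]-PIV; print(u,v,qq@RX,qq@RY,p[2])
for th in (.7,.75,.8): print(th,bw(-48,122,th),bw(-10,122,th))
E
```

```text
1151 [nan nan nan] [nan nan nan]
254 316 336 -52.15818686996642 -6.725035068095476 15.504381098669743 72.30579685101736
258 312 341 -48.52238381542903 -11.150735302015159 23.130295406871333 74.76348908627641
262 310 343 -44.5125386198551 -13.235081067097934 26.662193655006714 76.45027990523339
266 309 344 -41.021901455760094 -14.322429270630577 29.235215910882978 79.03845941147112
270 308 344 -37.285375365589005 -15.360959578615535 30.22311547827227 81.11705274090482
274 309 344 -34.75511294515558 -14.240314009874188 29.15118102052052 85.17330231236203
278 310 343 -31.848209933929972 -13.208119134504798 28.31715775373532 88.44868531161912
282 310 342 -26.579411369196617 -14.326261809772033 26.96807473290008 87.85493456066497
286 311 341 -18.240553455484765 -13.206199921405783 25.400655886666456 82.62248892357825
290 312 339 -5.368150167970432 -12.4739225188702 22.55336041429878 70.9411914969799
294 314 337 8.550604615731578 -10.071255980020512 19.829627926201486 58.43177722008503
298 319 332 21.939086553170913 -3.636423930908676 13.252500457638934 47.41103531760939
325 192 -104.73280
[... 392 characters left out ...]
90475 3.2198536201836694 80.18255442718917
325 268 -41.61392864157512 3.182754356214252 84.4210137656583
331 262 -48.544844691574866 9.622327185693514 83.89905392250016
321 271 -41.338440080790804 -1.1514997443975163 90.22412663441035
325 276 -35.55528152526609 3.123867057681017 90.56588096698867
0.7 (np.float64(-115.30698283265374), np.float64(88.38829786129843)) (np.float64(-86.24297971584318), np.float64(112.86856997633069))
0.75 (np.float64(-118.28099442879017), np.float64(82.54738152148612)) (np.float64(-90.47681741158496), np.float64(108.44965440237281))
0.8 (np.float64(-120.95936513840572), np.float64(76.56512617717708)) (np.float64(-94.48451018321343), np.float64(103.82465763135895))
```

```bash
python3 - <<'E'
from h import *
y=90+np.degrees(YAW)
go([rk(-39,7.6,200),rk(-39,7.6,120),rk(-39,7.6,66)],y)
E
```

```text
t 8.4 tcp [494.1   3.9 217.2] toolx 94.41 y [-0. -0. -1.] F [0.2 0.2 0.8] gw 85.0 q [ 0.33  0.15 -0.06  0.   -1.36 -1.82]
[ 0.0075  0.0171 -0.0895] turn 0.0002
[ 0.0075  0.0971 -0.0896] turn 0.0002
[ 0.0075  0.1511 -0.0896] turn 0.0002
```

Emit:
step_arm(plan=[0.0075, 0, -0.04, 0, 0.0075, 0.01, -0.08, 0, 0.0075, 0.02, -0.0895, 0, 0.0075, 0.04, -0.0895, 0, 0.0075, 0.06, -0.0895, 0, 0.0075, 0.08, -0.0895, 0, 0.0075, 0.1, -0.0895, 0, 0.0075, 0.115, -0.0895, 0, 0.0075, 0.125, -0.0895, 0, 0.0075, 0.125, -0.0895, 0], hand=85)

```text
time_s: 9.4
tcp_pos: [581.6, 18.1, 90.9]
tool_rot: [0.481, -0.48, -0.518, 0.52]
ft_force: [-0.6, 0.1, -0.0]
gripper_width: 0.995
```

```bash
python3 v.py w5.png wrist; python3 - <<'E'
from h import *
go([rk(-39,7.6,66)],90+np.degrees(YAW))
W=np.load('W.npy')
for (u,v) in [(225,300),(235,300),(410,300),(320,300),(320,310),(320,320)]:
    p=W[v,u];qq=p[:2]-PIV; print(u,v,np.round([qq@RX,qq@RY,p[2]],1))
E
```

```text
t 9.45 tcp [582.4  18.2  92.1] toolx 94.41 y [-0.001 -0.    -1.   ] F [-0.4  0.2  1.3] gw 84.9 q [ 0.3   0.4  -0.05  0.   -1.12 -1.79]
t 9.45 tcp [582.4  18.2  92.1] toolx 94.41 y [-0.001 -0.    -1.   ] F [-0.4  0.2  1.3] gw 84.9 q [ 0.3   0.4  -0.05  0.   -1.12 -1.79]
[ 0.0001  0.0261 -0.0004] turn 0.0002
225 300 [-31.3 -36.6 124.2]
235 300 [ 27.6 -61.2  41.2]
410 300 [26.7 75.5 42.3]
320 300 [22.3  5.4 48.4]
320 310 [32.7  5.4 46.3]
320 320 [36.9  5.4 52.4]
```

View pics/w5.png

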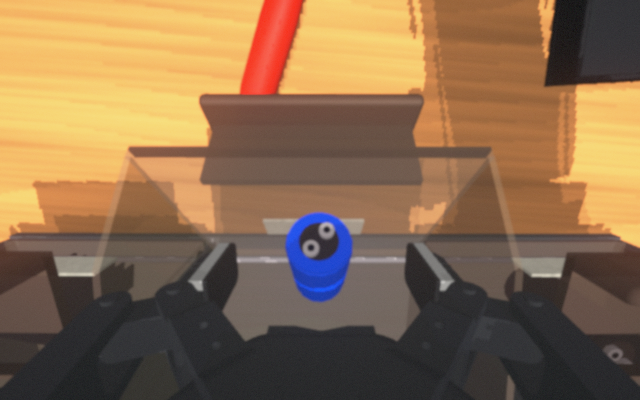

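The can (px 319,245) is centred between the pads (inner edges at 237 and 405). I'll refine its end face from this closer view.

```bash
python3 - <<'E'
from h import *
W=np.load('W.npy'); i=cv2.imread('pics/w5.png')[:,:,::-1].astype(int)
m=(i[...,2]>100)&(i[...,2]>i[...,0]+50)&(i[...,2]>i[...,1]+40); m[:,:280]=0; m[:,360:]=0
for v in list(range(212,302,5)):
    us=np.where(m[v])[0]
    if len(us): 
        p=np.nanmedian(W[v,314:325],0); l=W[v,us];qq=(l[:,:2]-PIV)@RY
        print(v,us.min(),us.max(),'mid',np.round([(p[:2]-PIV)@RX,p[2]],1),np.round([np.nanmin(qq),np.nanmax(qq)],1))
E
```

```text
212 316 322 mid [-54.3  69.6] [3.1 6.7]
217 301 336 mid [-52.  72.] [-5.9 15.1]
222 295 342 mid [-50.2  75.3] [-9.4 18.6]
227 291 346 mid [-49.3  80.9] [-11.5  20.9]
232 288 349 mid [-46.6  82.1] [-13.2  26. ]
237 286 351 mid [-43.5  82.3] [-14.5  28.4]
242 285 352 mid [-41.4  84.2] [-15.   30.1]
247 285 352 mid [-39.7  87.4] [-14.8  31.1]
252 286 351 mid [-37.4  89. ] [-13.9  23.4]
257 288 350 mid [-35.2  90.7] [-12.7  23.4]
262 289 348 mid [-32.9  92.1] [-12.3  22.6]
267 291 347 mid [-30.9  94.1] [-11.9  23.1]
272 292 346 mid [-28.9  96.1] [-12.5  26.6]
277 294 345 mid [-24.4  93.6] [-12.   25.6]
282 295 343 mid [-16.4  85.7] [-12.7  23.4]
287 297 341 mid [-7.1 76.4] [-12.   22.1]
292 300 338 mid [ 3.2 66.4] [-10.1  19.5]
297 305 333 mid [15.3 55. ] [-6.4 15.6]
```

Emit:
step_arm(plan=[-0.001, 0.008, 0, 0, -0.001, 0.016, 0, 0, -0.001, 0.022, 0, 0, -0.001, 0.026, 0, 0, -0.001, 0.026, 0, 0, -0.001, 0.026, 0, 0], hand=85)

```text
time_s: 10.05
tcp_pos: [582.9, 17.3, 66.4]
tool_rot: [-0.48, 0.48, 0.519, -0.519]
ft_force: [0.8, -0.1, -0.0]
gripper_width: 0.994
```

```bash
python3 v.py w6.png wrist
```

```text
t 10.1 tcp [583.   17.3  66.6] toolx 94.41 y [ 0.001 -0.    -1.   ] F [ 0.4  0.5 -0.4] gw 84.9 q [ 0.3   0.42 -0.09  0.   -1.06 -1.79]
```

View pics/w6.png

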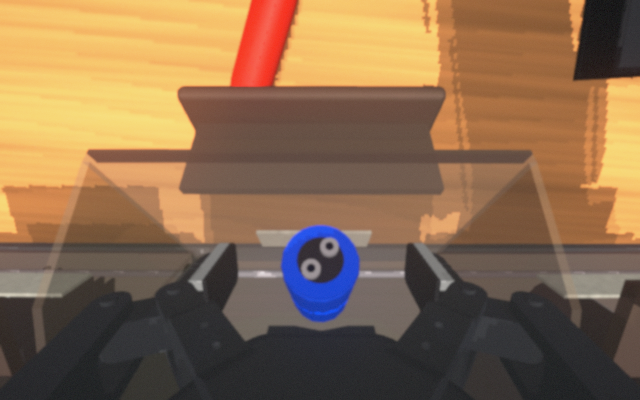

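Emit:
step_arm(plan=[0, 0, 0, 0, 0, 0, 0, 0, 0, 0, 0, 0, 0, 0, 0, 0, 0, 0, 0, 0, 0, 0, 0, 0, 0, 0, 0, 0, 0, 0, 0, 0], hand=0)

```text
time_s: 10.9
tcp_pos: [582.9, 17.3, 66.8]
tool_rot: [-0.48, 0.48, 0.519, -0.519]
ft_force: [-2.6, 0.1, 4.4]
gripper_width: 0.442
```

```bash
python3 v.py w7.png wrist
```

```text
t 10.95 tcp [582.9  17.3  66.8] toolx 94.42 y [ 0.001 -0.    -1.   ] F [-2.1 -0.7  4.8] gw 38.0 q [ 0.3   0.42 -0.09  0.   -1.06 -1.79]
```

View pics/w7.png

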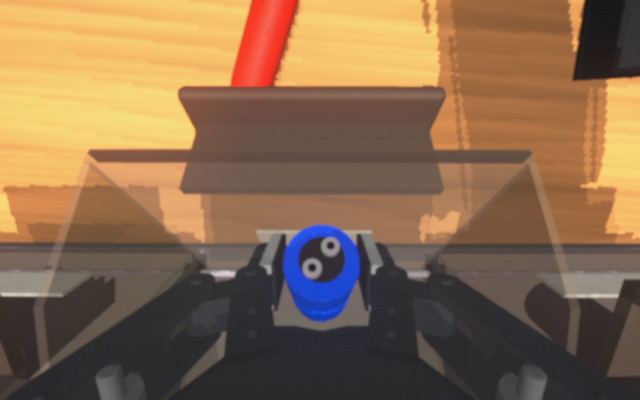

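Emit:
step_arm(plan=[0, -0.005, 0, 0, 0, -0.01, 0, 0, 0, -0.015, 0, 0, 0, -0.022, 0.005, 0, 0, -0.03, 0.012, 0, 0, -0.04, 0.022, 0, 0, -0.05, 0.03, 0, 0, -0.06, 0.04, 0, 0, -0.075, 0.05, 0, 0, -0.09, 0.06, 0, 0, -0.105, 0.07, 0, 0, -0.12, 0.08, 0, 0, -0.135, 0.09, 0, 0, -0.15, 0.1, 0, 0, -0.16, 0.11, 0, 0, -0.17, 0.12, 0, 0, -0.17, 0.12, 0], hand=0)

```text
time_s: 12.65
tcp_pos: [462.8, 8.1, 238.2]
tool_rot: [-0.48, 0.481, 0.52, -0.518]
ft_force: [0.1, 0.3, -0.2]
gripper_width: 0.441
```

```bash
python3 v.py w8.png wrist
```

```text
t 12.7 tcp [463.    8.2 237.1] toolx 94.42 y [ 0.002  0.001 -1.   ] F [-0.  -0.1 -1.7] gw 38.2 q [ 0.36  0.08 -0.09 -0.   -1.4  -1.85]
```

View pics/w8.png

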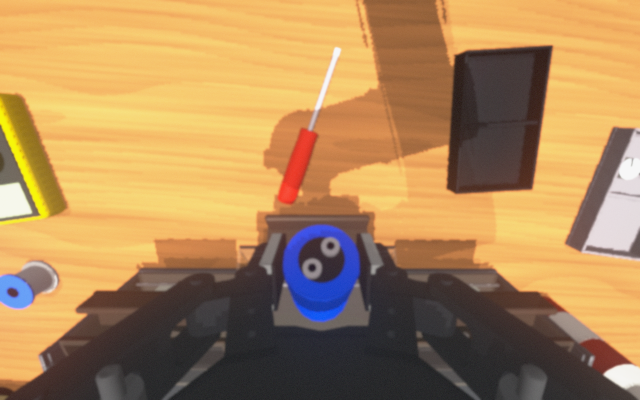

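```bash
python3 - <<'E'
from h import *
p=monitor.get_state()['tcp_pos']; q=p[:2]-PIV; print(q@RX,q@RY,p[2])
go([rk(-61,5,165),rk(-53.5,5,173),rk(-20.5,5,203)],90+np.degrees(YAW))
W=np.load('W.npy'); i=cv2.imread('pics/w8.png')[:,:,::-1].astype(int)
m=(i[...,2]>100)&(i[...,2]>i[...,0]+50)&(i[...,2]>i[...,1]+40); m[:,:280]=0; m[:,365:]=0
for v in list(range(222,325,6)):
    us=np.where(m[v])[0]
    if len(us): 
        pp=np.nanmedian(W[v,316:327],0)
        print(v,us.min(),us.max(),'mid rel tcp',np.round([(pp[:2]-PIV)@RX-q@RX,pp[2]-p[2]],1))
E
```

```text
-159.27303543411963 6.711700966301164 237.0688279488573
t 12.7 tcp [463.    8.2 237.1] toolx 94.42 y [ 0.002  0.001 -1.   ] F [-0.  -0.1 -1.7] gw 38.2 q [ 0.36  0.08 -0.09 -0.   -1.4  -1.85]
[-0.0018  0.0722 -0.0981] turn 0.0004
[-0.0018  0.0643 -0.1057] turn 0.0004
[-0.0018  0.0343 -0.1387] turn 0.0004
228 304 338 mid rel tcp [-14.5   5.7]
234 296 346 mid rel tcp [-12.    8.3]
240 290 351 mid rel tcp [-10.1  11.7]
246 286 355 mid rel tcp [-8.7 15. ]
252 284 358 mid rel tcp [-5.7 16. ]
258 283 359 mid rel tcp [-3.6 18.1]
264 282 359 mid rel tcp [-1.9 20.5]
270 283 359 mid rel tcp [-0.1 23.1]
276 284 358 mid rel tcp [ 2.4 24.4]
282 286 355 mid rel tcp [ 5.  25.6]
288 289 352 mid rel tcp [ 6.6 28.1]
294 291 349 mid rel tcp [ 8.9 29.3]
300 293 347 mid rel tcp [12.3 29.1]
306 296 344 mid rel tcp [21.9 20.7]
312 300 341 mid rel tcp [36.3  6.6]
318 307 334 mid rel tcp [ 55.3 -11.8]
```

The can is held firmly and still leans about 0.79 rad in the pads; the pads can't tilt it and it doesn't swing. To upright it I'll lever the back of the can gently against the front edge of the fixed rack roof, which turns it about the pads. First, move to just before contact.

Emit:
step_arm(plan=[0, 0.03, 0, 0, 0, 0.06, 0, 0, 0, 0.072, -0.01, 0, 0, 0.072, -0.03, 0, 0, 0.072, -0.05, 0, 0, 0.072, -0.07, 0, 0, 0.072, -0.085, 0, 0, 0.072, -0.093, 0, 0, 0.072, -0.098, 0, 0, 0.072, -0.098, 0], hand=0)

```text
time_s: 13.7
tcp_pos: [561.3, 15.6, 164.0]
tool_rot: [0.48, -0.48, -0.519, 0.519]
ft_force: [-1.6, 1.0, -0.1]
gripper_width: 0.439
```

```bash
python3 v.py w9.png wrist
```

```text
t 13.75 tcp [560.8  15.6 164.1] toolx 94.4 y [-0. -0. -1.] F [ 0.1 -0.3 -0.6] gw 37.9 q [ 0.31  0.31  0.01 -0.   -1.27 -1.8 ]
```

View pics/w9.png

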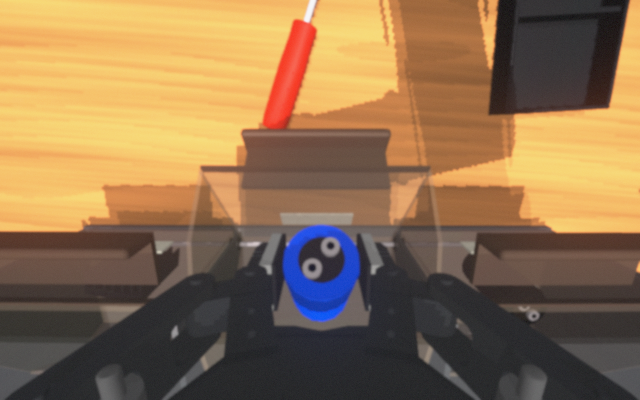

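Emit:
step_arm(plan=[0, -0.004, -0.004, 0, 0, -0.009, -0.008, 0, 0, -0.012, -0.009, 0, 0, -0.015, -0.011, 0, 0, -0.018, -0.013, 0, 0, -0.018, -0.013, 0], hand=0)

```text
time_s: 14.35
tcp_pos: [572.6, 16.6, 181.9]
tool_rot: [0.481, -0.48, -0.518, 0.52]
ft_force: [-5.6, 0.3, -2.8]
gripper_width: 0.44
```

```bash
python3 v.py w10.png wrist
```

```text
t 14.4 tcp [572.5  16.6 181.8] toolx 94.4 y [-0.003 -0.    -1.   ] F [-6.1  0.5 -3.5] gw 37.8 q [ 0.3   0.32  0.07 -0.   -1.33 -1.8 ]
```

View pics/w10.png

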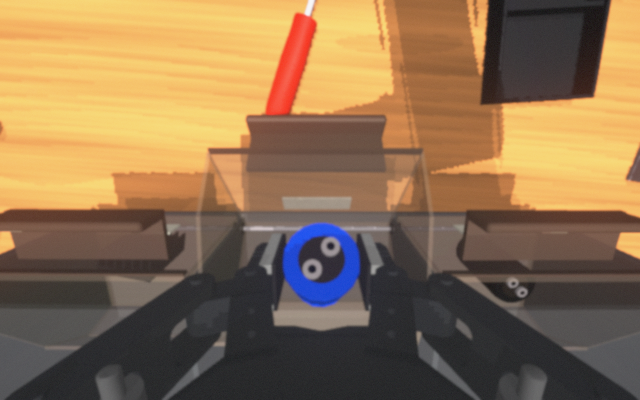

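Contact force is about 6 N and the can is turning: less of its side shows behind the face at (320,265). Continue.

Emit:
step_arm(plan=[0, -0.003, -0.0025, 0, 0, -0.006, -0.005, 0, 0, -0.009, -0.0075, 0, 0, -0.011, -0.01, 0, 0, -0.013, -0.0125, 0, 0, -0.0145, -0.015, 0, 0, -0.016, -0.017, 0, 0, -0.016, -0.017, 0], hand=0)

```text
time_s: 15.2
tcp_pos: [589.3, 17.8, 198.1]
tool_rot: [0.481, -0.48, -0.518, 0.52]
ft_force: [-7.2, -0.1, -0.8]
gripper_width: 0.447
```

```bash
cat > lean.py <<'E'
from h import *
import sys
c=cams.camera('wrist'); save(c,sys.argv[1]); W=cloud(c); i=c['color'].astype(int)
s=monitor.get_state(); p=s['tcp_pos']; q=p[:2]-PIV
print('local',np.round([q@RX,q@RY,p[2]],1),'F',np.round(s['ft_force'],1),s['time_s'])
qt=s['tool_rot'];Rm=R.from_quat([qt[1],qt[2],qt[3],qt[0]]).as_matrix()
m=(i[...,2]>100)&(i[...,2]>i[...,0]+50)&(i[...,2]>i[...,1]+40); m[:,:278]=0; m[:,365:]=0
for v in range(206,345,6):
    us=np.where(m[v])[0]
    if len(us):
        pp=Rm.T@(np.nanmedian(W[v,316:327],0)-p)
        print(v,us.min(),us.max(),'rel(back,up)',np.round([-pp[2],-pp[1]],1))
E
python3 lean.py w11.png
```

```text
local [-32.6   6.6 198.1] F [-7.2  0.7 -1.8] 15.25
218 303 338 rel(back,up) [-22.   11.5]
224 295 347 rel(back,up) [-19.3  12.4]
230 289 352 rel(back,up) [-16.4  13.6]
236 285 357 rel(back,up) [-14.3  15.7]
242 282 359 rel(back,up) [-12.   17.7]
248 282 360 rel(back,up) [-9.1 18.1]
254 282 360 rel(back,up) [-6.1 18.4]
260 282 360 rel(back,up) [-3.7 19.5]
266 283 359 rel(back,up) [-1.6 21.5]
272 285 356 rel(back,up) [ 1.5 21.8]
278 290 352 rel(back,up) [ 4.8 22. ]
284 295 346 rel(back,up) [ 7.4 22.6]
290 305 338 rel(back,up) [10.3 23.5]
```

View pics/w11.png

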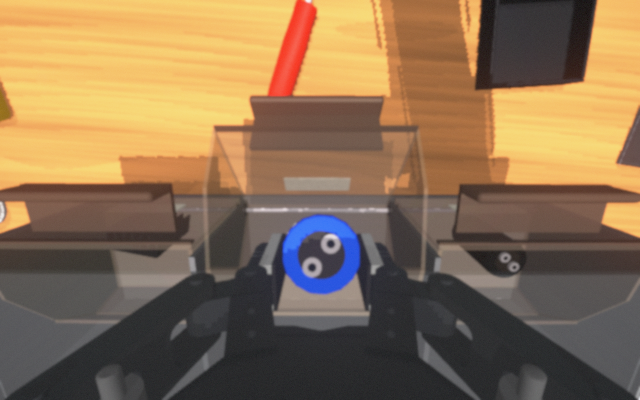

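Lean is down to about 0.35 rad. Push about 14 mm more.

Emit:
step_arm(plan=[0, -0.001, -0.003, 0, 0, -0.002, -0.006, 0, 0, -0.003, -0.009, 0, 0, -0.004, -0.012, 0, 0, -0.005, -0.014, 0, 0, -0.005, -0.014, 0], hand=0)

```text
time_s: 15.85
tcp_pos: [603.7, 18.4, 203.6]
tool_rot: [0.481, -0.48, -0.518, 0.52]
ft_force: [-6.3, -0.4, 0.7]
gripper_width: 0.437
```

```bash
python3 lean.py w12.png
```

```text
local [-18.2   6.1 203.6] F [-6.3 -0.7 -0.4] 15.9
206 301 342 rel(back,up) [-24.6  -0.3]
212 298 346 rel(back,up) [-25.7  13.4]
218 296 349 rel(back,up) [-23.7  16.1]
224 290 353 rel(back,up) [-20.7  16.4]
230 286 356 rel(back,up) [-18.4  18.2]
236 283 359 rel(back,up) [-15.6  18.7]
242 281 360 rel(back,up) [-13.6  20.8]
248 281 360 rel(back,up) [-10.   20.1]
254 282 360 rel(back,up) [-6.7 19.4]
260 282 360 rel(back,up) [-4.4 20.8]
266 285 357 rel(back,up) [-1.5 21.2]
272 289 353 rel(back,up) [ 1.4 21.9]
278 294 348 rel(back,up) [ 5.4 20.7]
284 302 340 rel(back,up) [ 8.2 21.4]
```

Emit:
step_arm(plan=[0, 0, -0.003, 0, 0, 0, -0.006, 0, 0, 0, -0.009, 0, 0, 0, -0.009, 0], hand=0)

```text
time_s: 16.3
tcp_pos: [613.1, 19.2, 204.0]
tool_rot: [0.481, -0.48, -0.518, 0.519]
ft_force: [-5.9, -1.6, -0.7]
gripper_width: 0.442
```

```bash
python3 lean.py w13.png
```

```text
local [ -8.8   6.2 203.9] F [-6.9 -1.1 -0.4] 16.35
206 297 348 rel(back,up) [-28.   10.9]
212 296 351 rel(back,up) [-26.9  16.9]
218 292 353 rel(back,up) [-24.9  19.4]
224 288 355 rel(back,up) [-22.   19.6]
230 284 357 rel(back,up) [-19.4  20.3]
236 282 360 rel(back,up) [-16.7  21.1]
242 281 361 rel(back,up) [-14.6  22.7]
248 281 361 rel(back,up) [-10.5  20.8]
254 281 360 rel(back,up) [-7.1 20.1]
260 283 359 rel(back,up) [-4.6 21. ]
266 285 356 rel(back,up) [-1.7 21.5]
272 290 351 rel(back,up) [ 1.9 21.1]
278 297 345 rel(back,up) [ 5.7 20.3]
284 308 333 rel(back,up) [ 9.  20.3]
```

View pics/w13.png

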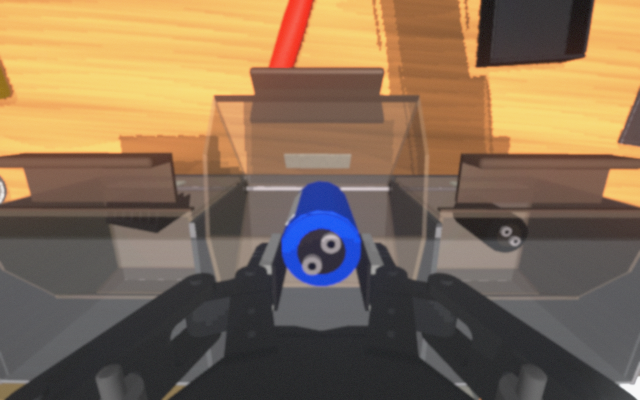

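The can is now upright in the grip (face tilt about 0.03 rad). I'll back away from the roof and move to above the tray.

Emit:
step_arm(plan=[0, 0, 0.015, 0, 0, 0, 0.035, 0, 0, -0.01, 0.065, 0, 0, -0.02, 0.09, 0, 0, -0.02, 0.11, 0, 0, -0.02, 0.11, 0], hand=0)

```text
time_s: 16.95
tcp_pos: [504.0, 11.2, 225.9]
tool_rot: [-0.479, 0.482, 0.521, -0.517]
ft_force: [0.1, 0.2, -0.2]
gripper_width: 0.44
```

```bash
python3 lean.py w14.png; python3 - <<'E'
from h import *
go([[513.9,424.1,225],[513.9,424.1,140]],85.45)
E
```

```text
local [-117.3    6.6  225.3] F [-0.6 -0.2 -1. ] 17.0
206 298 347 rel(back,up) [-28.9  11.3]
212 296 349 rel(back,up) [-28.2  18.2]
218 292 352 rel(back,up) [-25.4  19. ]
224 288 355 rel(back,up) [-22.5  19.2]
230 285 357 rel(back,up) [-20.1  20.3]
236 282 360 rel(back,up) [-17.5  21.5]
242 281 361 rel(back,up) [-15.1  22.6]
248 281 361 rel(back,up) [-11.4  21.7]
254 281 360 rel(back,up) [-8.2 21.2]
260 283 359 rel(back,up) [-6.  22.5]
266 285 356 rel(back,up) [-2.7 22.4]
272 290 352 rel(back,up) [ 0.8 22.1]
278 296 345 rel(back,up) [ 4.6 21.3]
284 307 335 rel(back,up) [ 7.4 21.8]
t 17.0 tcp [504.8  11.3 225.3] toolx 94.44 y [ 0.005  0.001 -1.   ] F [-0.6 -0.2 -1. ] gw 38.1 q [ 0.33  0.16 -0.02  0.   -1.38 -1.83]
[ 0.4109  0.0007 -0.041 ] turn 0.0999
[ 0.4108  0.0857 -0.0405] turn 0.0999
```

Emit:
step_arm(plan=[0.02, 0, -0.002, 0.01, 0.05, 0, -0.005, 0.02, 0.085, 0, -0.009, 0.03, 0.12, 0, -0.012, 0.04, 0.155, 0, -0.016, 0.05, 0.19, 0, -0.019, 0.06, 0.225, 0, -0.023, 0.07, 0.26, 0, -0.026, 0.08, 0.295, 0, -0.03, 0.09, 0.33, 0.01, -0.033, 0.1, 0.36, 0.025, -0.036, 0.1, 0.385, 0.045, -0.039, 0.1, 0.4, 0.06, -0.04, 0.1, 0.408, 0.075, -0.041, 0.1, 0.411, 0.085, -0.041, 0.1, 0.411, 0.085, -0.041, 0.1], hand=0)

```text
time_s: 18.6
tcp_pos: [513.0, 423.3, 136.6]
tool_rot: [-0.52, 0.52, 0.478, -0.48]
ft_force: [0.1, 0.3, -0.4]
gripper_width: 0.441
```

```bash
python3 lean.py w15.png; python3 v.py s15.png scene 180,200,380,350;  python3 - <<'E'
from h import *
go([],85.45)
E
```

```text
local [-77.  416.7 138.1] F [ 0.4  0.  -1. ] 18.65
206 298 346 rel(back,up) [-28.4   9.6]
212 296 349 rel(back,up) [-27.5  16.2]
218 293 351 rel(back,up) [-24.8  16.7]
224 288 355 rel(back,up) [-22.   17.2]
230 285 357 rel(back,up) [-19.4  18.2]
236 282 359 rel(back,up) [-17.   19.5]
242 281 360 rel(back,up) [-14.7  21.3]
248 281 360 rel(back,up) [-10.8  19.1]
254 282 360 rel(back,up) [-7.6 19. ]
260 283 359 rel(back,up) [-4.7 19.8]
266 286 355 rel(back,up) [-1.9 20.3]
272 292 350 rel(back,up) [ 1.6 19.8]
278 299 343 rel(back,up) [ 5.1 19. ]
284 313 330 rel(back,up) [ 8.  19.7]
t 18.7 tcp [513.9 423.5 139.1] toolx 85.37 y [ 0.001  0.    -1.   ] F [ 0.7  0.2 -0.5] gw 37.6 q [ 0.92  0.52  0.27  0.   -1.32 -2.58]
t 18.7 tcp [513.9 423.5 139.1] toolx 85.37 y [ 0.001  0.    -1.   ] F [ 0.7  0.2 -0.5] gw 37.6 q [ 0.92  0.52  0.27  0.   -1.32 -2.58]
```

View pics/w15.png

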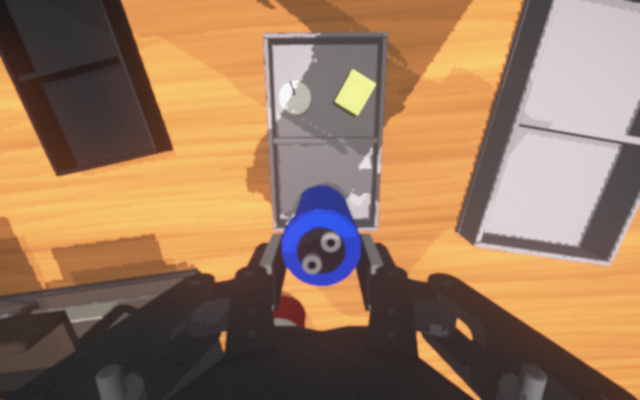

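View pics/s15.png

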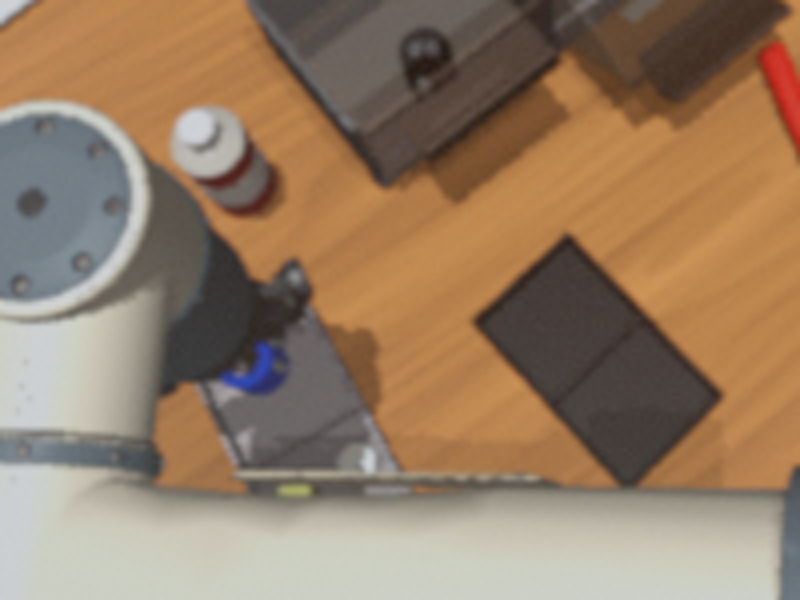

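```bash
python3 - <<'E'
from h import *
c=cams.camera('wrist'); W=cloud(c); s=monitor.get_state(); 
for (u,v) in [(325,36),(269,120),(274,180),(275,225),(380,90),(376,180),(372,222),(300,138),(340,138),(290,227),(366,229),(300,150),(300,160)]:
    w=W[v-2:v+3,u-2:u+3].reshape(-1,3); k=np.nanargmax(w[:,2]); print(u,v,np.round(w[k],1),np.round(W[v,u],1))
# top-height points
P=W.reshape(-1,3); m=(abs(P[:,2]-27)<4)&(abs(P[:,0]-470)<110)&(abs(P[:,1]-428)<60)
r=cv2.minAreaRect(P[m][:,:2].astype(np.float32)); print(m.sum(),r)
pred=np.array([464.5,428]); a=np.radians(-4.55); ux=np.array([np.cos(a),np.sin(a)]); uy=np.array([-ux[1],ux[0]])
T=[np.r_[pred+ux*i+uy*j,28] for i,j in [(-85,-50),(-85,50),(85,50),(85,-50),(0,-50),(0,50)]]
print(np.round(proj(c,T)))
E
```

```text
325 36 [380.8 435.2  28.5] [381.8 436.   26.2]
269 120 [444.  382.9  29. ] [443.2 382.7  27.1]
274 180 [496.7 378.7  28.2] [496.5 380.1  25.3]
275 225 [537.3 375.5  28.4] [540.2 375.7  26.3]
380 90 [425.  478.7  29. ] [nan nan nan]
376 180 [502.4 472.4  28.4] [503.4 473.3  28.2]
372 222 [544.9 470.2  28.6] [545.3 469.   24.5]
300 138 [462.4 406.7  24.7] [460.7 407.7  24.2]
340 138 [464.5 444.8  25.3] [463.6 443.1  24.6]
290 227 [493.1 409.3 159.5] [492.8 409.2 157.7]
366 229 [548.6 462.5  28.1] [562.7 466.5  -0.8]
300 150 [472.4 407.1   5. ] [473.4 404.9   3.2]
300 160 [484.9 404.9   4.8] [483.1 404.    3.2]
3378 ((462.28948974609375, 428.8780517578125), (100.2454605102539, 169.513916015625), 85.6578140258789)
[[261.  33.]
 [386.  33.]
 [375. 231.]
 [271. 231.]
 [266. 141.]
 [380. 141.]]
```

The tray matches the prediction and the can axis is about 1 mm from the compartment centre. Lower it.

Emit:
step_arm(plan=[0, 0.015, 0, 0, 0, 0.03, 0, 0, 0, 0.045, 0, 0, 0, 0.058, 0, 0, 0, 0.066, 0, 0, 0, 0.071, 0, 0, 0, 0.073, 0, 0, 0, 0.073, 0, 0, 0, 0.073, 0, 0], hand=0)

```text
time_s: 19.65
tcp_pos: [513.7, 424.4, 65.9]
tool_rot: [-0.52, 0.52, 0.48, -0.479]
ft_force: [0.7, -0.6, -0.4]
gripper_width: 0.444
```

Emit:
step_arm(plan=[0, 0.001, 0, 0, 0, 0.002, 0, 0, 0, 0.003, 0, 0, 0, 0.003, 0, 0], hand=0)

```text
time_s: 20.05
tcp_pos: [513.8, 424.3, 63.0]
tool_rot: [-0.519, 0.52, 0.48, -0.479]
ft_force: [-0.1, -1.1, 2.3]
gripper_width: 0.44
```

Emit:
step_arm(plan=[0, 0.001, 0, 0, 0, 0.0015, 0, 0, 0, 0.0015, 0, 0], hand=0)

```text
time_s: 20.35
tcp_pos: [514.5, 424.3, 62.7]
tool_rot: [-0.519, 0.52, 0.481, -0.479]
ft_force: [0.7, -1.6, 7.5]
gripper_width: 0.443
```

```bash
python3 lean.py w16.png
```

```text
local [-76.1 417.6  62.7] F [-0.9 -1.1  7.3] 20.4
206 298 347 rel(back,up) [-27.9  11.1]
212 296 349 rel(back,up) [-26.9  17.4]
218 292 352 rel(back,up) [-24.6  19.2]
224 288 355 rel(back,up) [-21.6  19. ]
230 284 357 rel(back,up) [-19.  20.]
236 282 359 rel(back,up) [-16.6  20.9]
242 281 360 rel(back,up) [-14.1  22.7]
248 281 360 rel(back,up) [-10.2  20.5]
254 282 360 rel(back,up) [-7.2 20.6]
260 283 359 rel(back,up) [-4.4 21.5]
266 286 356 rel(back,up) [-1.3 21.7]
272 292 350 rel(back,up) [ 2.2 21. ]
278 298 343 rel(back,up) [ 6.  20.2]
284 311 330 rel(back,up) [ 8.9 20.7]
```

Emit:
step_arm(plan=[0, 0.001, 0, 0, 0, 0.002, 0, 0, 0, 0.002, 0, 0], hand=0)

```text
time_s: 20.7
tcp_pos: [515.4, 424.3, 62.4]
tool_rot: [-0.519, 0.52, 0.481, -0.478]
ft_force: [-1.0, -4.0, 12.6]
gripper_width: 0.442
```

```bash
python3 lean.py w17.png | sed -n '1p;4,6p;12,20p'
```

```text
local [-75.1 417.6  62.4] F [ 0.9 -3.8 13.9] 20.75
218 292 352 rel(back,up) [-24.6  19. ]
224 288 354 rel(back,up) [-21.6  19.1]
230 284 357 rel(back,up) [-19.  20.]
266 286 356 rel(back,up) [-1.7 22.3]
272 292 350 rel(back,up) [ 2.4 20.6]
278 298 344 rel(back,up) [ 5.7 20.6]
284 311 331 rel(back,up) [ 9.1 20.5]
```

Emit:
step_arm(plan=[0, -0.001, 0, 0, 0, -0.002, 0, 0, 0, -0.0025, 0, 0, 0, -0.0025, 0, 0], hand=0)

```text
time_s: 21.15
tcp_pos: [514.2, 424.4, 62.8]
tool_rot: [-0.519, 0.52, 0.48, -0.479]
ft_force: [0.1, -1.1, 6.6]
gripper_width: 0.441
```

Emit:
step_arm(plan=[0, 0, 0, 0, 0, 0, 0, 0, 0, 0, 0, 0, 0, 0, 0, 0, 0, 0, 0, 0], hand=46)

```text
time_s: 21.65
tcp_pos: [513.2, 424.2, 61.0]
tool_rot: [0.52, -0.52, -0.479, 0.48]
ft_force: [-0.3, 0.3, 0.1]
gripper_width: 0.54
```

```bash
python3 lean.py w18.png | sed -n '1p;4,6p;12,20p'
```

```text
local [-77.3 417.6  61.1] F [-0.1  0.4  0.4] 21.7
218 298 350 rel(back,up) [-22.1  12.1]
224 296 352 rel(back,up) [-21.4  18.5]
230 293 353 rel(back,up) [-19.2  20.2]
266 283 360 rel(back,up) [-1.3 21.3]
272 286 358 rel(back,up) [ 0.8 23.2]
278 288 355 rel(back,up) [ 3.6 23.6]
284 293 350 rel(back,up) [ 8.5 21.1]
290 300 343 rel(back,up) [12.2 20.6]
296 318 322 rel(back,up) [16.  20.1]
```

View pics/w18.png

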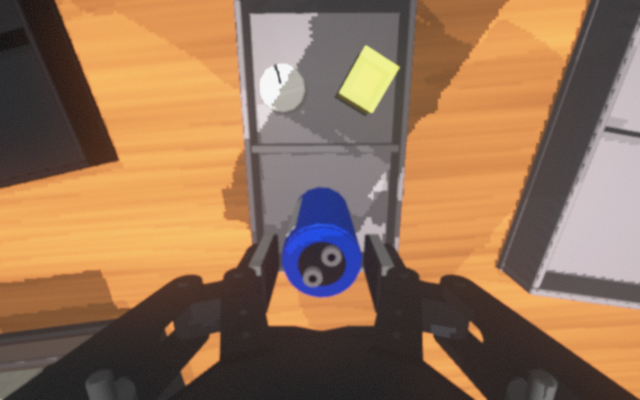

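It stands upright and free (face at z ≈ 81.5, level). Open more and rise.

Emit:
step_arm(plan=[0, 0, 0, 0, 0, 0, 0, 0, 0, 0, 0, 0, 0, -0.01, 0, 0, 0, -0.03, 0, 0, 0, -0.06, 0, 0, 0, -0.1, 0, 0, 0, -0.14, 0, 0, 0, -0.17, 0, 0, 0, -0.17, 0, 0], hand=70)

```text
time_s: 22.7
tcp_pos: [515.2, 425.3, 238.4]
tool_rot: [-0.52, 0.52, 0.484, -0.476]
ft_force: [0.2, 1.0, 0.2]
gripper_width: 0.821
```

```bash
python3 v.py w19.png wrist; python3 - <<'E'
from h import *
# closing: rim outer at th .8
for th in (.8,.6,.45,.3,.15,0): print(th,np.round(bw(-52,122,th),1))
go([rk(-170,0,231),rk(-160,0,60)],90+np.degrees(YAW))
E
```

```text
t 22.75 tcp [514.2 424.9 235.1] toolx 85.41 y [ 0.004  0.005 -1.   ] F [-0.1  0.2 -0.2] gw 69.7 q [ 0.92  0.49  0.47  0.   -1.54 -2.58]
0.8 [-123.7   73.7]
0.6 [-111.8   97.3]
0.45 [-99.9 113.2]
0.3 [-85.7 127.2]
0.15 [-69.6 138.9]
0 [-52. 148.]
t 22.75 tcp [514.2 424.9 235.1] toolx 85.41 y [ 0.004  0.005 -1.   ] F [-0.1  0.2 -0.2] gw 69.7 q [ 0.92  0.49  0.47  0.   -1.54 -2.58]
[-0.4278  0.0018  0.0273] turn -0.0998
[-0.4272  0.1728  0.0181] turn -0.0998
```

View pics/w19.png

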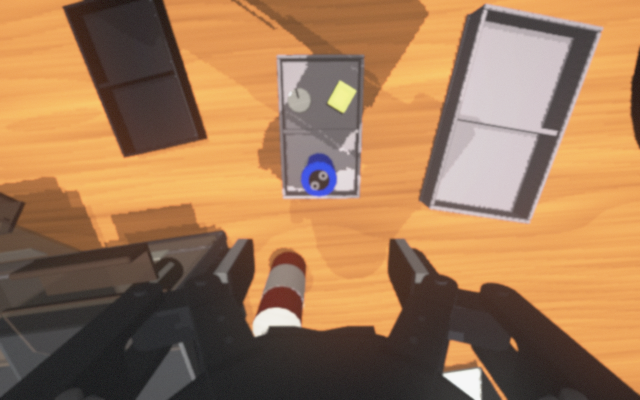

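The can stands in the empty compartment (px 318,180), with relay and knob in place. Now I'll shut bin1 by pushing its rim from the front.

Emit:
step_arm(plan=[-0.05, 0.002, 0.003, -0.02, -0.1, 0.002, 0.006, -0.04, -0.15, 0.002, 0.009, -0.06, -0.2, 0.002, 0.012, -0.08, -0.25, 0.002, 0.016, -0.1, -0.3, 0.002, 0.019, -0.1, -0.35, 0.002, 0.022, -0.1, -0.39, 0.002, 0.025, -0.1, -0.42, 0.002, 0.027, -0.1, -0.428, 0.002, 0.027, -0.1, -0.428, 0.002, 0.027, -0.1, -0.428, 0.04, 0.024, -0.1, -0.428, 0.08, 0.02, -0.1, -0.428, 0.12, 0.018, -0.1, -0.428, 0.15, 0.018, -0.1, -0.428, 0.17, 0.018, -0.1, -0.428, 0.173, 0.018, -0.1, -0.428, 0.173, 0.018, -0.1], hand=0)

```text
time_s: 24.55
tcp_pos: [461.2, -0.4, 58.1]
tool_rot: [0.48, -0.48, -0.519, 0.52]
ft_force: [-0.1, -0.3, 0.0]
gripper_width: -0.002
```

```bash
python3 v.py w20.png wrist; python3 - <<'E'
from h import *
go([rk(x,0,z) for x,z in [(-145,60),(-135,58),(-133,60),(-121,80),(-109,96),(-95,110),(-78,122),(-61,130),(-59,131)]],90+np.degrees(YAW))
E
```

```text
t 24.6 tcp [ 4.619e+02 -3.000e-01  5.900e+01] toolx 94.47 y [ 0.001 -0.    -1.   ] F [0.3 0.4 1.1] gw 0.1 q [ 0.34  0.21 -0.41  0.   -0.94 -1.83]
t 24.6 tcp [ 4.619e+02 -3.000e-01  5.900e+01] toolx 94.47 y [ 0.001 -0.    -1.   ] F [0.3 0.4 1.1] gw 0.1 q [ 0.34  0.21 -0.41  0.   -0.94 -1.83]
[ 0.0017 -0.001  -0.016 ] turn 0.0009
[ 0.0017  0.001  -0.026 ] turn 0.0009
[ 0.0017 -0.001  -0.028 ] turn 0.0009
[ 0.0017 -0.021  -0.0401] turn 0.0009
[ 0.0016 -0.0369 -0.0521] turn 0.0009
[ 0.0016 -0.0509 -0.0661] turn 0.0009
[ 0.0016 -0.0629 -0.0831] turn 0.0009
[ 0.0016 -0.0709 -0.1001] turn 0.0009
[ 0.0016 -0.0719 -0.1021] turn 0.0009
```

View pics/w20.png

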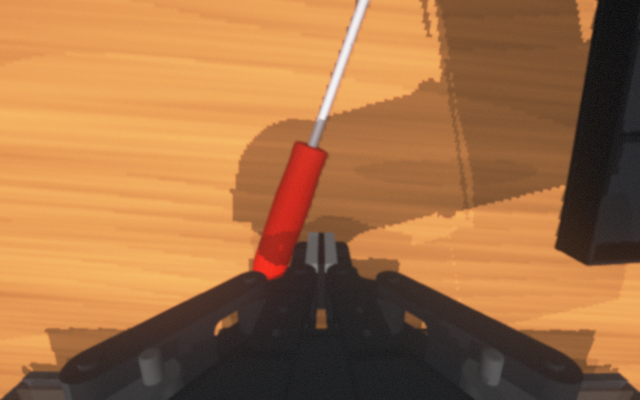

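Emit:
step_arm(plan=[0, 0, -0.01, 0, 0, 0, -0.018, 0, 0, 0, -0.025, 0, 0, -0.005, -0.03, 0, 0, -0.011, -0.034, 0, 0, -0.016, -0.037, 0, 0, -0.021, -0.0405, 0, 0, -0.026, -0.0445, 0, 0, -0.032, -0.0485, 0, 0, -0.037, -0.0525, 0, 0, -0.042, -0.057, 0, 0, -0.047, -0.062, 0, 0, -0.051, -0.0665, 0, 0, -0.055, -0.072, 0, 0, -0.059, -0.078, 0, 0, -0.063, -0.084, 0, 0, -0.066, -0.09, 0, 0, -0.069, -0.096, 0, 0, -0.071, -0.1, 0, 0, -0.071, -0.1, 0], hand=0)

```text
time_s: 26.6
tcp_pos: [560.5, 6.6, 128.9]
tool_rot: [0.481, -0.48, -0.518, 0.519]
ft_force: [-1.2, -0.0, 0.4]
gripper_width: 0.002
```

```bash
python3 v.py w21.png wrist
```

```text
t 26.65 tcp [560.5   6.6 128.9] toolx 94.4 y [-0.001 -0.    -1.   ] F [-1.3  0.2  0.1] gw -0.0 q [ 0.29  0.33 -0.06 -0.   -1.19 -1.78]
```

View pics/w21.png

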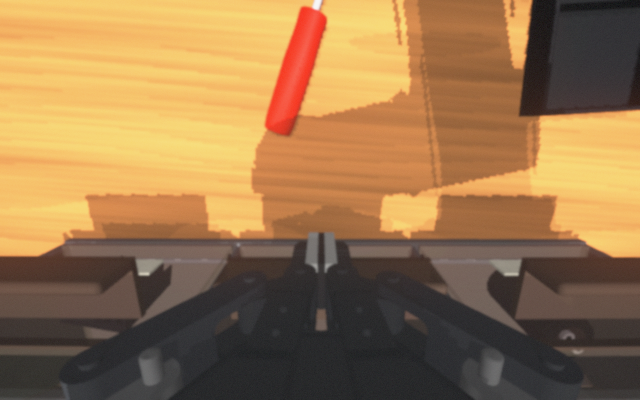

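Bin1 looks in line with its neighbours. Press gently a few mm more, then retreat and check.

Emit:
step_arm(plan=[0, 0, -0.002, 0, 0, 0, -0.004, 0, 0, 0, -0.004, 0, 0, 0, -0.004, 0], hand=0)

```text
time_s: 27.05
tcp_pos: [560.6, 6.3, 128.4]
tool_rot: [0.483, -0.479, -0.516, 0.521]
ft_force: [-11.9, -0.6, 5.7]
gripper_width: -0.003
```

Emit:
step_arm(plan=[0, 0, 0.015, 0, 0, 0, 0.04, 0, 0, -0.02, 0.07, 0, 0, -0.05, 0.1, 0, 0, -0.09, 0.12, 0, 0, -0.12, 0.12, 0, 0, -0.12, 0.12, 0, 0, -0.12, 0.12, 0], hand=0)

```text
time_s: 27.85
tcp_pos: [445.6, -2.0, 249.9]
tool_rot: [-0.48, 0.481, 0.52, -0.518]
ft_force: [-0.2, 0.8, -0.3]
gripper_width: -0.001
```

```bash
python3 - <<'E'
from h import *
c=cams.camera('wrist'); save(c,'w22.png'); W=cloud(c); P=W.reshape(-1,3); q=P[:,:2]-PIV; L=np.c_[q@RX,q@RY,P[:,2]]
for yc in (-176,0,176):
    m=(abs(L[:,1]-yc)<55)&(L[:,2]>138)&(L[:,2]<153)&(L[:,0]<-35)&(L[:,0]>-130)
    print(yc,m.sum(),np.round(np.percentile(L[m],[5,50,95],axis=0),1).tolist() if m.sum() else '')
c=cams.camera('top'); i=c['color'][:,:,::-1]; cv2.imwrite('pics/t22.png',cv2.resize(i[130:290,120:520],None,fx=2,fy=2,interpolation=2))
W=cloud(c); ii=c['color'].astype(int); m=(ii[...,2]>100)&(ii[...,2]>ii[...,0]+50)&(ii[...,2]>ii[...,1]+40)&(abs(W[...,1]-425)<60)
P=W[m]; print('can',len(P),np.round(np.percentile(P,[5,50,95],axis=0),1).tolist()); print(spot_point('top','cap_blue')[:2])
go([],0)
E
```

```text
-176 592 [[-52.2, -228.2, 138.7], [-51.0, -203.4, 145.5], [-45.6, -176.4, 148.1]]
0 107 [[-52.6, -8.3, 139.3], [-51.1, -4.2, 146.2], [-46.2, 0.9, 147.9]]
176 674 [[-51.9, 171.6, 138.8], [-50.4, 200.8, 145.8], [-44.8, 227.7, 148.2]]
can 83 [[496.3, 406.0, 14.0], [512.2, 421.7, 80.1], [530.8, 439.7, 85.4]]
[{'pixel': [229.5, 218.4], 'conf': 0.51}]
t 28.0 tcp [444.8  -2.3 248.1] toolx 94.4 y [-0.002 -0.    -1.   ] F [-0.2 -0.1 -0.8] gw 0.4 q [ 0.35  0.04 -0.1  -0.   -1.43 -1.84]
```

View pics/w22.png

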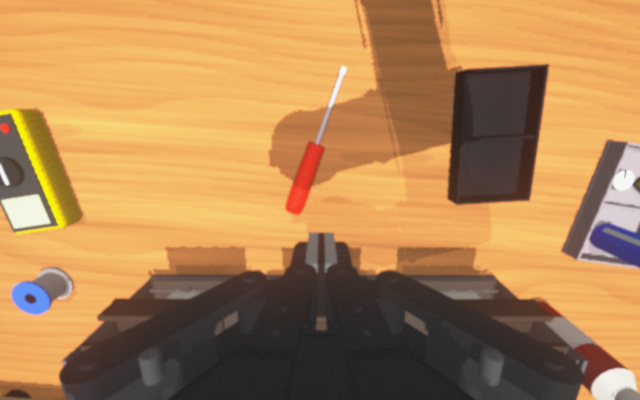

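View pics/t22.png

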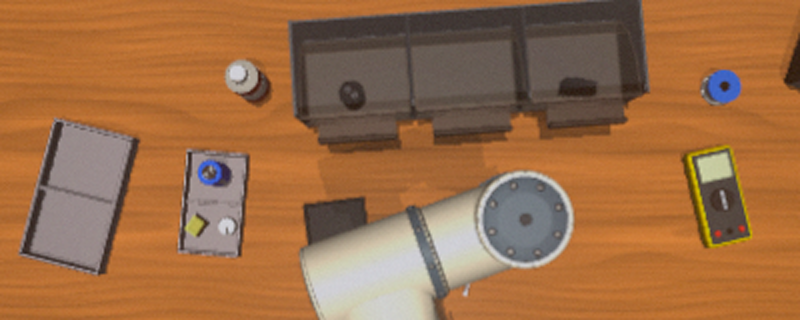

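All three rims are in line (local x ≈ -51), the can stands at (512, 422) with its top near z = 80, and the robot is clear. Hand in.

```bash
python3 -c "
from h import *
print(sign_off())"
```

```text
the job is handed in; nothing more can be done
None
```

The blue capacitor is standing upright in the empty compartment of the smaller grey tray, and the middle bin it came from is shut again. I handed the job in at about 28 s on the robot's clock.

- **Opening and lifting:** I hooked the middle bin's lip, tilted the bin to its stop, and gripped and lifted out the can. It came out leaning about 0.8 rad.
- **Standing it up:** The gripper only points straight down and the can did not swing in the pads. I turned it upright by pressing its back gently (about 7 N) against the front edge of the fixed rack roof. I then lowered it onto the tray floor, pressed it flat (about 14 N) and let go.
- **Shutting the bin:** I pushed the lip from the front. The highest force I read while closing it was about 13 N.

**Last checks:**
- **Bins:** All three lips are in line within about 1 mm, so I take the bins to be shut.
- **Capacitor:** The top of its sleeve reads about 80 mm above the bench, which fits a can standing on the 4 mm tray floor. It is roughly 5–10 mm from the compartment's centre, because it shifted slightly when released.
- **Everything else:** The relay, knob, black capacitor, heat sink and other items look unmoved in the last pictures. The robot is clear of everything.

No check failed. The angle of the can in the grip was measured only to within about 0.05 rad, but its end face read level after release.

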